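# Ready the forceps over the sample dish

### The job

Get the sprung forceps ready to pick from the blue dish: take them off their stand by the blue grips, squeeze them until the red pointer sits in the green band of the gauge (tips 15 mm apart) without ever closing the tips right up, and bring the tips over the middle of the blue dish, forceps level and a few centimetres clear above it. Finish while still holding them there, gap steady on the green band; do not put them down or let go, and leave both dishes, the bottle and the tube rack where they are.

Things in the scene. Friction and masses are not known exactly. Their poses are not given: they have to be found in the camera images.
- forceps_mid (a point): Grip centre of the loose steel forceps: midway between the blue finger grips, half-way up the 12 mm deep arms; 44 mm above the bench in the stand. x: level, towards the tips (59 mm ahead); y: from fixed to sprung arm; z up. Grips 26 mm long, 14 mm high, 45 mm over their outer faces when relaxed, 28 mm at the middle of the green band. Squeezing them takes 1.7 N to start, 8 N at the band.
- forceps_tips (a point): Midway between the tips (8 mm deep) when the gap is on the band; fixed to the fixed arm: 59 mm along x, -15 mm along y, -2 mm along z from forceps_mid, same axes. Squeezed to the band between parallel fingers, the arms lie parallel to the finger faces, the forceps frame is turned about +0.1 rad about z, and this point is 59 mm straight ahead of the fingers' middle.
- forceps_arm (a joint): Angle of the sprung arm about the hinge, rad: 0 relaxed (tips 45 mm apart), grows as squeezed; tip gap in mm = 45 - 150 x value. Green band 0.18 to 0.22, its middle 0.20 (15 mm); 0.295 fully shut. Springs back to 0 if let go (3 N m/rad). 1 mm less width at the grips adds 0.011 and closes the tips by 1.67 mm.
- stand: Teal forceps stand, fixed: base plate 200 x 75 x 6 mm with two rests, tops 38 mm above the bench, on which the forceps lie. Origin at the underside's centre; x towards the forceps' tips. Rear rest 51 to 85 mm behind the origin, front rest 63 to 77 mm ahead; grip centre of the forceps 25 mm ahead, free on both sides and down to the plate.
- dish_blue: Target: loose open round dish of blue plastic, 90 mm across, 15 mm high, three small white beads in it. Origin at the underside's centre, z up.
- dish_yellow: Bystander: the same dish in yellow, 90 mm across, 15 mm high. Origin at the underside's centre.
- reagent: Bystander: loose amber reagent bottle with orange cap, 60 mm across, 115 mm high. Origin at the underside's centre.
- rack: Bystander: loose purple tube rack with capped tubes, 130 x 75 mm, 80 mm high. Origin at the underside's centre.
- forceps: The whole forceps (about 90 g, 180 mm long, balanced at the grips, a V opening towards the tips), origin at the underside at the hinge: 90 mm behind and 6 mm below forceps_mid, same axes. A white gauge strip with the green band lies across the top 126 mm ahead of the origin; the red pointer rides on the sprung arm beside it.
Mind the look-alikes: they are no part of the job. What is meant by the forceps is not black, orange or turquoise, and is the smaller of those in its own colour.

How it is judged:
On the way, in this order (a step that is already met when the one before it is completed fails the run):
1. the forceps are lifted clear of the stand, in the fingers (height (world z) of forceps_mid above 0.065 m and contact force between the fingers and forceps above 0.8 N), for 0.1 s.
2. the tips are over the blue dish with the gap on the green band, for a second (horizontal distance between forceps_tips and dish_blue below 0.025 m and value of joint forceps_arm between 0.18 and 0.22 rad), for 1 s.
At the end, for the whole second after the job is handed in: Fingers hold the forceps still, level within 0.3 rad, borne by nothing else; joint 0.18 to 0.22 (gap 15 mm within 3); point between tips within 25 mm of the blue dish's centre from above, 30 to 140 mm over the bench; dishes, bottle, rack within 15 mm of their start (all of step 2 and velocity of joint forceps_arm between -0.05 and 0.05 rad/s and height (world z) of forceps_tips between 0.03 and 0.14 m and angle between forceps_mid's own z axis and vertical below 0.3 rad and linear speed of forceps below 0.03 m/s and contact force between the fingers and forceps above 0.8 N and contact force between forceps and stand below 0.1 N and contact force between forceps and dish_blue below 0.1 N and contact force between forceps and dish_yellow below 0.1 N and contact force between forceps and reagent below 0.1 N and contact force between forceps and rack below 0.1 N and distance of each of dish_blue, dish_yellow, reagent, rack from where it was at the start of the episode below 0.015 m); the arm keeps its last pose, push and grip.
It fails at once if the tips are squeezed nearly shut (gap under 4.5 mm) (value of joint forceps_arm above 0.27 rad).
It fails at once if a dish, the bottle or the rack is pushed away or knocked over (distance of any of dish_blue, dish_yellow, reagent, rack from where it was at the start of the episode above 0.02 m or angle between reagent's own z axis and vertical above 0.5 rad).
It also fails if it takes over 38 s, if anything falls off the work surface, if the arm or the gripper's body presses on something with over 40 N, if the wrist force passes 120 N, or if a joint passes its speed limit or range.

### The arm

A 7-joint arm with a two-finger parallel gripper is mounted at the origin on the work surface. World frame = base frame: x ahead of the robot, y to its left, z up, the work surface at z = 0. Lengths are in m, angles in rad, forces in N, time in s.
With the tool pointing down it reaches from about 0.4 to 0.85 m from the base axis. Payload 10.4 kg.
Tool frame: the origin (TCP) lies on the centre line of the jaws, within the pads' length; the fingertips stand 11 mm ahead of it and the grasp point (between the pads) lies 8 mm behind it; z points along the fingers, y is the line along which they close (so a half turn about z gives the same grasp; the last joint's range is limited). The gripper opens to 87 mm and grips with 3 to 60 N. Pads are 19 mm wide; open, the fingers measure 117 mm over their backs; the gripper's body (75 mm by 190 mm) begins 51 mm behind the grasp point.
Start: joints at [-1.205, 0.332, -0.065, 1.46, 0.022, 1.35, -0.088], TCP at [0.237, 0.578, 0.234] pointing down, gripper open.
Joint ranges: [-2.6, 2.6], [-0.5, 2.12], [-1.47, 1.34], [0.16, 2.42], [-1.27, 4.41], [0.06, 2.06], [-2.6, 2.6]. Speed limits (rad/s): [2.22, 2.22, 2.79, 2.79, 3.14, 3.14, 3.14].

### API

Orientations are given as a unit quaternion [x, y, z, w].
In Python, from bench import r gives the robot as it stands.
- The arm moves only by the shell command python3 -m pendant 'ROWS' [OPENING] [FORCE]. ROWS is JSON, a list of rows, each a list of 4 numbers: the shift along the tool's x, y, z in m, then the turn about the tool's z in rad. A call has 1 to 8 rows; each row shifts and turns the commanded pose from where the row before left it, along the tool's axes as they then stand; what a row does not reach is not made up. A row lasts 1/12 s, in which the tool goes at most 41.7 mm and 7.16 degrees, less where a joint would pass 70% of its speed; a pose out of reach is approached as far as the arm can. A call with a gripper value outside its range is refused whole. OPENING is the opening, from 0 (shut) to 1 (fully open), set as the call begins (- or left out, the last holds). The fingers move at their own pace and stop on an object; FORCE is the grip in N (left out, the last holds). Time passes only in rows, so rows that do not move let the fingers close. It gives the time, the measured TCP pose, the force, the opening and the grip force at its end, in the units of the state.
- r.read_state(): the state, without advancing time (a new reading comes with each control period).
- r.camera(name): name is "side" or "top"; returns a dict with "img" (400x640x3 uint8, red, green, blue), "camera_matrix" (3x3 intrinsics, pixels), "dist_coeffs" ([k1, k2, p1, p2, k3] as OpenCV has them; the pictures are not rectified), "xyz" and "attitude" of the camera in the world. Camera axes: x right, y down, z forward; pixel columns grow to the right and rows downward; lengths in m; the calibration is good to about 2 mm. A picture is of the moment at which its call begins. There is no depth.
- r.close_job(): hands the job in; it is judged then, once.
Trained networks look in the newest picture that a camera, given by its name, has taken for a name from the list of things; names that differ only in an ending like _2 or _b are one class to them, and where a whole thing is asked for, a point or a joint stands for the part that bears it (a point fixed in the world has none). Each returns a list of dicts, best first, with "score" (0 to 1); they miss things now and then, are a little off and sometimes report something else, mostly with a low value. They report only what shows in the picture. A call takes as long as a camera call. They do not tell look-alikes from the thing itself.
- r.outline_of(thing, camera): "mask" (400x640 bool, what is visible of it) and "bbox" ([centre column, centre row, width, height] in pixels, round what is visible of it).
The state is a dict: "time": time; "joint_positions": joint angles; "joint_vel": joint speeds; "joint_torque": joint torques, N m; "ee_pos": TCP position; "eef_rot": TCP orientation; "ft_force": force on the tool from outside, world axes, zero at the start; "torque": the same for the moment, N m; "width": finger opening in m; "grip_force": force on a finger pad.
Only numpy, scipy, OpenCV 4.12 (cv2) and the standard library are available. Lean on these libraries where they do the work, as an engineer would, in place of code of your own. Each camera call takes 0.05 s, during which the arm holds its last target. There are 200 camera calls.

## Working session

There is one attempt and no reset: what is moved stays moved. The work goes in short steps, Python scripts to look and compute and a shell command to move; the robot and the scene stay as the last step left them, time stands still between calls to the robot, and variables do not carry over. Pictures are saved under pics/ and viewed, at most 10 in all, crops included, and the job is handed in when it is done.

```bash
mkdir -p pics
cat > h.py <<'E'
import numpy as np, cv2
from scipy.spatial.transform import Rotation as R
from bench import r
def cam(n,save=None):
    c=r.camera(n)
    if save: cv2.imwrite('pics/'+save,c['img'][:,:,::-1])
    return c
def rot(c):
    a=np.array(c['attitude'],float)
    return a if a.shape==(3,3) else R.from_quat(a).as_matrix()
def world(c,px,z):
    px=np.array(px,float).reshape(-1,1,2)
    u=cv2.undistortPoints(px,np.array(c['camera_matrix']),np.array(c['dist_coeffs'])).reshape(-1,2)
    d=np.c_[u,np.ones(len(u))]@rot(c).T; o=np.array(c['xyz'])
    return o+d*((z-o[2])/d[:,2])[:,None]
def proj(c,P):
    Rm=rot(c).T; t=-Rm@np.array(c['xyz'])
    return cv2.projectPoints(np.array(P,float).reshape(-1,1,3),cv2.Rodrigues(Rm)[0],t,np.array(c['camera_matrix']),np.array(c['dist_coeffs']))[0].reshape(-1,2)
E
python3 - <<'E'
from h import *
s=r.read_state();print(s)
for n in('top','side'):
    c=cam(n,n+'0.png');print(n,c['xyz'],c['attitude'])
    for t in('forceps','stand','dish_blue','dish_yellow','reagent','rack'):
        for o in r.outline_of(t,n): print(t,round(o['score'],2),np.round(o['bbox'],1),np.round(world(c,o['bbox'][:2],0.04),3))
E
```

```text
{'time': 0.0, 'joint_positions': array([-1.20459356,  0.33284614, -0.06470162,  1.46095721,  0.02159429,
        1.34986669, -0.08846523]), 'joint_vel': array([ 0.00014614, -0.0002833 ,  0.00025677,  0.00053363,  0.00049937,
        0.00100518, -0.0010011 ]), 'joint_torque': array([-1.95089800e-03, -6.23261976e+01,  2.32082012e-02, -3.89903641e+01,
       -6.15664618e-02,  3.97323340e-02,  1.65340803e-04]), 'ee_pos': array([0.23678771, 0.57801083, 0.2327624 ]), 'eef_rot': array([ 1.93151532e-01,  9.81168695e-01, -6.83053633e-04, -1.04929037e-04]), 'ft_force': array([-0.18271842,  0.34885145,  0.46149292]), 'torque': array([ 0.02898831,  0.05493498, -0.00145184]), 'grip_force': 0.0, 'width': 0.08717856590967472}
top [ 0.26146116 -0.018712    1.58398765] [ 0.70920979 -0.69728766  0.07325718 -0.07378875]
forceps 0.98 [320.8 135.9  71.2  21.5] [[ 0.811 -0.022  0.04 ]]
forceps 0.77 [367.5 209.2  24.2  51.1] [[ 0.554 -0.184  0.04 ]]
forceps 0.72 [265.2 265.3  49.8  31.4] [[0.36  0.154 0.04 ]]
forceps 0.57 [405.4 292.5  61.7  26.2] [[ 0.28  -0.306  0.04 ]]
forceps 0.55 [432.8 176.1  37.3  4
[... 623 characters left out ...]
 ]]
forceps 0.82 [334.6 359.7 134.9  76.8] [[ 0.281 -0.31   0.04 ]]
forceps 0.74 [494.6 277.8  29.4  62. ] [[ 0.65  -0.429  0.04 ]]
forceps 0.6 [221.8 221.1  62.7  30.8] [[0.339 0.115 0.04 ]]
stand 0.67 [378.6 252.3  67.9  72.6] [[ 0.531 -0.21   0.04 ]]
dish_blue 0.87 [273.3 175.3  31.8  23.8] [[0.544 0.168 0.04 ]]
dish_yellow 0.66 [384.1 240.2  47.6  54.2] [[ 0.569 -0.196  0.04 ]]
dish_yellow 0.63 [305.9 226.6  33.7  33.5] [[ 0.471 -0.039  0.04 ]]
dish_yellow 0.54 [379.4 252.2  66.4  71. ] [[ 0.532 -0.211  0.04 ]]
reagent 0.62 [455.1 324.2  36.   54.2] [[ 0.492 -0.425  0.04 ]]
rack 0.93 [232.5 137.1  40.6  41.7] [[0.58  0.411 0.04 ]]
rack 0.73 [274.4 176.7  28.8  22.7] [[0.542 0.161 0.04 ]]
```

View pics/top0.png

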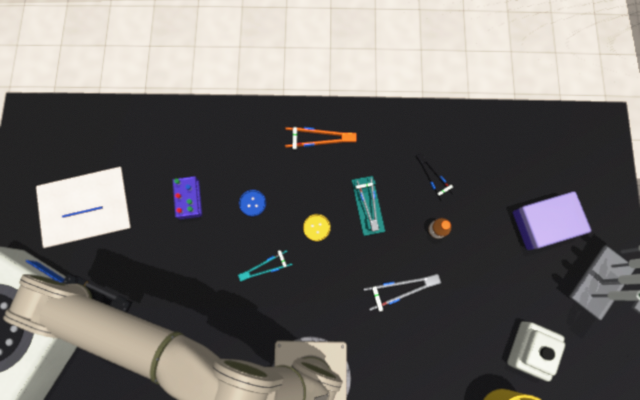

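View pics/side0.png

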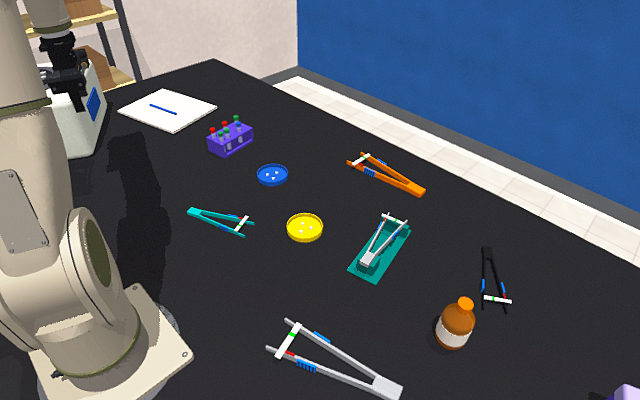

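Run:
```python
from h import *
tiles=[]
for n,(x0,y0,w,hh),k in(('top',(335,165,66,80),7),('side',(340,200,80,90),6)):
    c=cam(n); im=c['img']
    hsv=cv2.cvtColor(im,cv2.COLOR_RGB2HSV)
    m=np.zeros(im.shape[:2],np.uint8); m[y0:y0+hh,x0:x0+w]=cv2.inRange(hsv,(80,120,50),(97,255,255))[y0:y0+hh,x0:x0+w]
    pts=cv2.findNonZero(m); box=cv2.boxPoints(cv2.minAreaRect(pts)); W=world(c,box,.006)[:,:2]
    print(n,len(pts),np.round(box,1).tolist(),np.round(W,4).tolist(),W.mean(0),[np.linalg.norm(W[i]-W[i-1]) for i in range(4)])
    b=[o for o in r.outline_of('dish_blue',n)][0]; ys,xs=np.nonzero(b['mask']); print('blue',world(c,[xs.mean(),ys.mean()],.008),world(c,b['bbox'][:2],.008))
    tiles.append(cv2.resize(im[y0:y0+hh,x0:x0+w],None,fx=k,fy=k,interpolation=cv2.INTER_CUBIC))
    print(tiles[-1].shape)
H=max(t.shape[0] for t in tiles)
tiles=[cv2.copyMakeBorder(t,0,H-t.shape[0],0,0,cv2.BORDER_CONSTANT) for t in tiles]
t=np.hstack(tiles)[:,:,::-1]
t=cv2.resize(t,None,fx=.82,fy=.82);print(t.shape)
cv2.imwrite('pics/c1.png',t)
```

```text
top 911 [[350.6000061035156, 179.10000610351562], [373.70001220703125, 174.39999389648438], [385.29998779296875, 231.5], [362.29998779296875, 236.1999969482422]] [[0.6662, -0.129], [0.6846, -0.2097], [0.4836, -0.248], [0.4661, -0.1692]] [ 0.57514191 -0.18895391] [np.float64(0.20407644704298086), np.float64(0.08280954465802748), np.float64(0.20463810290049522), np.float64(0.0807022327925128)]
blue [[0.57612035 0.20988099 0.008     ]] [[0.56743928 0.20775034 0.008     ]]
(560, 462, 3)
side 1654 [[345.3999938964844, 269.8999938964844], [384.70001220703125, 209.8000030517578], [412.79998779296875, 228.1999969482422], [373.5, 288.29998779296875]] [[0.463, -0.1748], [0.6859, -0.1144], [0.682, -0.2058], [0.4689, -0.2503]] [ 0.57494026 -0.18631055] [np.float64(0.0757725820280064), np.float64(0.2309333899171834), np.float64(0.09154751904088147), np.float64(0.21775066733437257)]
blue [[0.57148996 0.20792984 0.008     ]] [[0.56180817 0.20061681 0.008     ]]
(540, 480, 3)
(459, 772, 3)
```

View pics/c1.png

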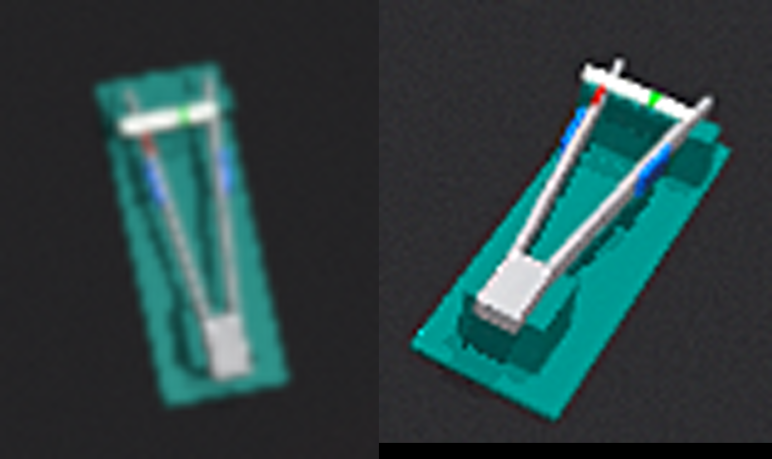

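```bash
cat >> h.py <<'E'
def to(p,yaw):
    "shift in tool axes to p; turn about tool z so that tool y lies along world yaw+90 (mod pi)"
    s=r.read_state(); M=R.from_quat(s['eef_rot']).as_matrix()
    d=M.T@(np.array(p)-s['ee_pos']); v=M.T@np.array([-np.sin(yaw),np.cos(yaw),0])
    t=np.arctan2(-v[0],v[1]); t=(t+np.pi/2)%np.pi-np.pi/2
    print('t',s['time'],'pos',np.round(s['ee_pos'],4),'shift',np.round(d,4),'turn',round(t,4),'w',round(s['width'],4),'grip',round(s['grip_force'],2),'xaxis',np.round(M[:,0],3),'zaxis',np.round(M[:,2],3),'q7',np.round(s['joint_positions'],2))
E
python3 - <<'E'
from h import *
c=cam('top');print(world(c,[[362,196.7],[374.4,194.6],[368.2,195.6]],.047).round(4))
c2=cam('side');print(world(c2,[[379.8,226.4],[395.7,234.6],[387.7,230.5]],.047).round(4))
yaw=.193;ca,sa=np.cos(yaw),np.sin(yaw)
print('pred grips',[(np.array([.575,-.188])+np.array([[ca,-sa],[sa,ca]])@[25,y*1e-3*1] if 0 else np.array([.575,-.188])+np.array([[ca,-sa],[sa,ca]])@[.025,y]).round(4) for y in(.02,-.02,0)])
# blue dish by rim ellipse colour
for n,cc in(('top',c),('side',c2)):
    hsv=cv2.cvtColor(cc['img'],cv2.COLOR_RGB2HSV); m=cv2.inRange(hsv,(102,120,60),(125,255,255))
    u,v=proj(cc,[.57,.208,.01])[0].astype(int); k=np.zeros_like(m);k[v-25:v+25,u-30:u+30]=m[v-25:v+25,u-30:u+30]
    ct=max(cv2.findContours(k,0,1)[0],key=cv2.contourArea); e=cv2.fitEllipse(ct); b=cv2.boundingRect(ct); print(n,e,b,world(cc,e[0],.011).round(4))
to([.5995,-.183,.234],yaw)
E
```

```text
[[ 0.595  -0.1647  0.047 ]
 [ 0.603  -0.2067  0.047 ]
 [ 0.5992 -0.1857  0.047 ]]
[[ 0.5911 -0.1655  0.047 ]
 [ 0.5962 -0.2079  0.047 ]
 [ 0.5936 -0.1868  0.047 ]]
pred grips [array([ 0.5957, -0.1636]), array([ 0.6034, -0.2028]), array([ 0.5995, -0.1832])]
top ((252.0498504638672, 202.50848388671875), (26.92727279663086, 27.45480728149414), 59.768798828125) (238, 189, 29, 28) [[0.5759 0.211  0.011 ]]
side ((271.9740295410156, 174.40353393554688), (22.694015502929688, 31.478939056396484), 85.63621520996094) (257, 163, 31, 24) [[0.5675 0.2042 0.011 ]]
t 1.0 pos [0.2369 0.5784 0.2336] shift [-6.241e-01 -5.671e-01 -5.000e-04] turn -0.5818 w 0.0871 grip 0.0 xaxis [-0.925  0.379 -0.   ] zaxis [ 0.  0. -1.] q7 [-1.2   0.33 -0.06  1.46  0.02  1.35 -0.09]
```

```bash
P="python3 -m pendant"
$P '[[-0.026,-0.0236,0,0],[-0.026,-0.0236,0,0],[-0.026,-0.0236,0,0],[-0.026,-0.0236,0,0],[-0.026,-0.0236,0,0],[-0.026,-0.0236,0,0],[-0.026,-0.0236,0,0],[-0.026,-0.0236,0,0]]' 1 9
$P '[[-0.026,-0.0236,0,0],[-0.026,-0.0236,0,0],[-0.026,-0.0236,0,0],[-0.026,-0.0236,0,0],[-0.026,-0.0236,0,0],[-0.026,-0.0236,0,0],[-0.026,-0.0236,0,0],[-0.026,-0.0236,0,0]]'
$P '[[-0.026,-0.0236,0,0],[-0.026,-0.0236,0,0],[-0.026,-0.0236,0,0],[-0.026,-0.0236,0,0],[-0.026,-0.0236,0,0],[-0.026,-0.0236,0,0],[-0.026,-0.0236,0,0],[-0.026,-0.0236,0,0]]'
$P '[[0,0,0,-0.116],[0,0,0,-0.116],[0,0,0,-0.116],[0,0,0,-0.116],[0,0,0,-0.116],[0,0,0,0]]'
python3 -c "
from h import *
to([.599,-.185,.10],.193)"
```

```text
time: 1.67
ee_pos: [0.3583, 0.3232, 0.2338]
eef_rot: [0.193, 0.981, 0.0, 0.0]
ft_force: [1.1, -0.1, -0.2]
width: 0.0872
grip_force: 0.0
time: 2.33
ee_pos: [0.4792, 0.0695, 0.2339]
eef_rot: [0.193, 0.981, 0.0, 0.0]
ft_force: [-0.1, 0.3, -0.3]
width: 0.0873
grip_force: 0.0
time: 3.0
ee_pos: [0.6003, -0.1837, 0.2336]
eef_rot: [0.193, 0.981, 0.0, 0.0]
ft_force: [0.4, 0.5, 1.0]
width: 0.087
grip_force: 0.0
time: 3.5
ee_pos: [0.5997, -0.1823, 0.2336]
eef_rot: [-0.098, 0.995, 0.0, 0.0]
ft_force: [0.2, -0.8, 1.2]
width: 0.0871
grip_force: 0.0
t 3.5 pos [ 0.5997 -0.1823  0.2336] shift [ 0.0012 -0.0025  0.1336] turn 0.0038 w 0.0871 grip 0.0 xaxis [-0.981 -0.195 -0.   ] zaxis [ 0.  0. -1.] q7 [-0.17  0.36  0.51  1.48 -0.18  1.35  2.12]
```

```bash
P="python3 -m pendant"
$P '[[0.001,-0.0025,0.033,0],[0,0,0.033,0],[0,0,0.033,0],[0,0,0.035,0],[0,0,0,0]]'
python3 - <<'E'
from h import *
to([.599,-.185,.037],.193)
t=[]
for n,(x0,y0,w,hh),k in(('top',(325,155,80,80),5),('side',(340,170,80,80),5)):
    t.append(cv2.resize(cam(n)['img'][y0:y0+hh,x0:x0+w],None,fx=k,fy=k,interpolation=cv2.INTER_CUBIC))
cv2.imwrite('pics/c2.png',np.hstack(t)[:,:,::-1])
E
```

```text
time: 3.92
ee_pos: [0.5954, -0.1834, 0.0929]
eef_rot: [-0.094, 0.996, 0.001, -0.005]
ft_force: [-1.7, 1.0, -1.0]
width: 0.0869
grip_force: 0.0
t 3.9167 pos [ 0.5954 -0.1834  0.0929] shift [-0.0038 -0.0024  0.0558] turn -0.0052 w 0.0869 grip 0.0 xaxis [-0.982 -0.187  0.009] zaxis [-0.01   0.002 -1.   ] q7 [-0.14  0.48  0.48  1.64 -0.24  1.1   2.16]
```

View pics/c2.png

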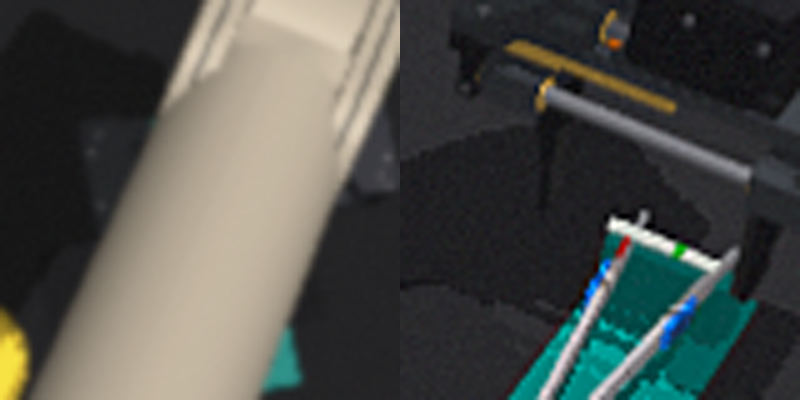

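```bash
P="python3 -m pendant"
$P '[[0,0,0,0]]' >/dev/null
python3 -c "
from h import *
to([.599,-.185,.037],.193)"
```

```text
t 4.1 pos [ 0.6004 -0.1854  0.1019] shift [0.0014 0.0007 0.0649] turn -0.0034 w 0.0873 grip 0.0 xaxis [-0.982 -0.188 -0.003] zaxis [ 0.003 -0.001 -1.   ] q7 [-0.14  0.47  0.48  1.63 -0.24  1.1   2.16]
```

```bash
P="python3 -m pendant"
$P '[[0.001,0,0.01,0],[0,0,0.02,0],[0,0,0.018,0],[0,0,0.01,0],[0,0,0.005,0],[0,0,0,0],[0,0,0,0]]'
python3 - <<'E'
from h import *
c=cam('side'); to([.599,-.185,.037],.193)
cv2.imwrite('pics/c3.png',cv2.resize(c['img'][180:290,330:450],None,fx=5,fy=5,interpolation=cv2.INTER_CUBIC)[:,:,::-1])
E
```

```text
time: 4.68
ee_pos: [0.5987, -0.1853, 0.0374]
eef_rot: [-0.095, 0.995, -0.0, 0.001]
ft_force: [0.4, -2.1, 0.2]
width: 0.087
grip_force: 0.0
t 4.7333 pos [ 0.5989 -0.1854  0.0377] shift [-0.0002  0.0004  0.0007] turn -0.002 w 0.0872 grip 0.0 xaxis [-0.982 -0.19  -0.002] zaxis [ 0.002 -0.    -1.   ] q7 [-0.12  0.54  0.46  1.68 -0.28  0.99  2.19]
```

View pics/c3.png

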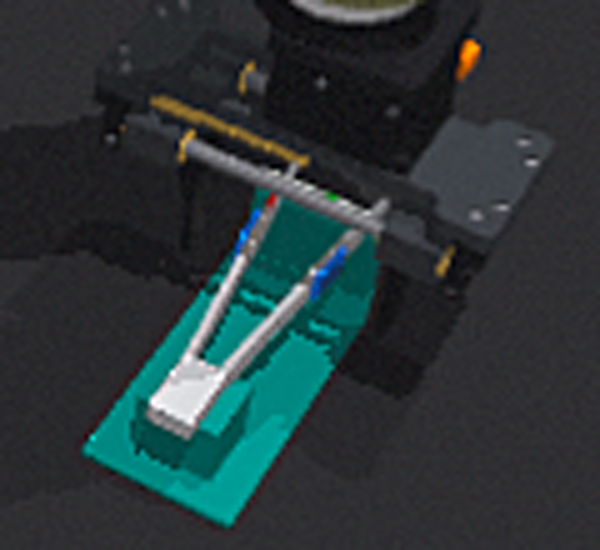

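```bash
P="python3 -m pendant"
$P '[[0.001,0,0,0],[0,0,0,0],[0,0,0,0],[0,0,0,0],[0,0,0,0],[0,0,0,0]]' 0.5 5
$P '[[0,0,0,0],[0,0,0,0],[0,0,0,0],[0,0,0,0]]' 0.42
python3 -c "
from h import *
to([.599,-.185,.037],.193)"
```

```text
time: 5.23
ee_pos: [0.5972, -0.1853, 0.0366]
eef_rot: [-0.095, 0.995, 0.0, 0.0]
ft_force: [-0.2, -0.3, 0.3]
width: 0.0548
grip_force: 0.0
time: 5.57
ee_pos: [0.5972, -0.1853, 0.0365]
eef_rot: [-0.095, 0.995, 0.0, 0.0]
ft_force: [1.1, -0.2, 0.8]
width: 0.0378
grip_force: 4.7
t 5.5667 pos [ 0.5972 -0.1853  0.0365] shift [-0.0018 -0.     -0.0005] turn -0.0018 w 0.0378 grip 4.66 xaxis [-0.982 -0.19  -0.   ] zaxis [ 0.  0. -1.] q7 [-0.12  0.54  0.45  1.68 -0.27  0.99  2.19]
```

```bash
P="python3 -m pendant"
$P '[[0,0,0,0],[0,0,0,0],[0,0,0,0],[0,0,0,0],[0,0,0,0],[0,0,0,0]]' 0.36 8
$P '[[0,0,0,0],[0,0,0,0],[0,0,0,0],[0,0,0,0]]'
python3 - <<'E'
from h import *
c=cam('side'); print(c['img'].shape)
cv2.imwrite('pics/c4.png',cv2.resize(c['img'][195:275,355:435],None,fx=7,fy=7,interpolation=cv2.INTER_CUBIC)[:,:,::-1])
E
```

```text
time: 6.07
ee_pos: [0.5972, -0.1852, 0.0365]
eef_rot: [-0.095, 0.995, 0.0, 0.0]
ft_force: [-0.3, -0.4, 1.1]
width: 0.0314
grip_force: 6.9
time: 6.4
ee_pos: [0.5972, -0.1853, 0.0365]
eef_rot: [-0.095, 0.995, 0.0, 0.0]
ft_force: [0.2, 0.1, 1.1]
width: 0.0316
grip_force: 7.0
(400, 640, 3)
```

View pics/c4.png

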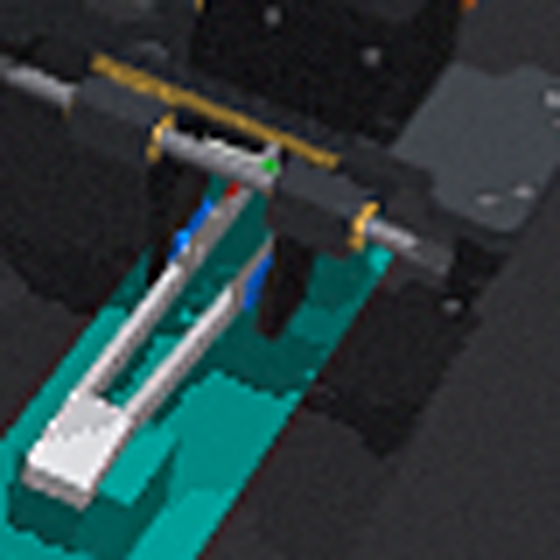

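```bash
P="python3 -m pendant"
$P '[[0,0,0,0],[0,0,0,0],[0,0,0,0],[0,0,0,0]]' 0.322 9
$P '[[0,0,-0.005,0],[0,0,-0.015,0],[0,0,-0.02,0],[0,0,-0.025,0],[0,0,-0.02,0],[0,0,-0.01,0],[0,0,0,0],[0,0,0,0]]'
python3 - <<'E'
from h import *
to([.574-.059*np.cos(.19),.209-.059*np.sin(.19),.132],.19)
c=cam('side')
u,v=proj(c,[.6,-.18,.13])[0].astype(int); print(u,v)
cv2.imwrite('pics/c5.png',cv2.resize(c['img'][v-45:v+45,u-45:u+45],None,fx=6,fy=6,interpolation=cv2.INTER_CUBIC)[:,:,::-1])
E
```

```text
time: 6.78
ee_pos: [0.5972, -0.1853, 0.0365]
eef_rot: [-0.095, 0.995, 0.0, 0.0]
ft_force: [-0.2, 0.7, 0.7]
width: 0.0289
grip_force: 8.7
time: 7.45
ee_pos: [0.597, -0.1852, 0.1311]
eef_rot: [-0.096, 0.995, 0.0, 0.0]
ft_force: [0.0, 0.3, -1.3]
width: 0.0286
grip_force: 8.2
t 7.45 pos [ 0.597  -0.1852  0.1311] shift [ 0.0067  0.3915 -0.0008] turn 0.0013 w 0.0286 grip 8.17 xaxis [-0.982 -0.19  -0.   ] zaxis [ 0.  0. -1.] q7 [-0.15  0.43  0.49  1.61 -0.22  1.15  2.15]
392 201
```

View pics/c5.png

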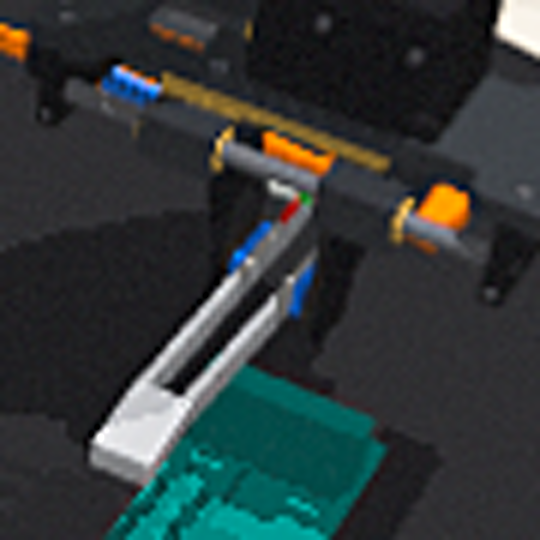

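```bash
P="python3 -m pendant"
$P '[[0,0.01,0,0],[0,0.02,0,0],[0,0.026,0,0],[0,0.026,0,0],[0,0.026,0,0],[0,0.026,0,0],[0,0.026,0,0],[0,0.026,0,0]]'
$P '[[0.001,0.026,0,0],[0.001,0.026,0,0],[0.001,0.026,0,0],[0.001,0.026,0,0],[0.001,0.026,0,0],[0.001,0.026,0,0],[0,0.026,0,0],[0,0.015,0,0]]'
$P '[[0,0.0085,0.005,0],[0,0,0.015,0],[0,0,0.015,0],[0,0,0.01,0],[0,0,0.005,0],[0,0,0,0],[0,0,0,0],[0,0,0,0]]'
python3 - <<'E'
from h import *
to([.574-.059*np.cos(.19),.209-.059*np.sin(.19),.08],.19)
s=r.read_state(); M=R.from_quat(s['eef_rot']).as_matrix(); tip=s['ee_pos']-.059*M[:,0]-.006*M[:,2];print('tip',tip)
t=[]
for n in('side','top'):
    c=cam(n); u,v=proj(c,tip)[0].astype(int); print(n,u,v,proj(c,[.574,.209,.01]))
    t.append(cv2.resize(c['img'][v-35:v+35,u-35:u+35],None,fx=5.7,fy=5.7,interpolation=cv2.INTER_CUBIC))
cv2.imwrite('pics/c6.png',np.hstack(t)[:,:,::-1])
E
```

```text
time: 8.17
ee_pos: [0.5605, -0.0007, 0.1303]
eef_rot: [-0.096, 0.995, 0.0, -0.001]
ft_force: [0.3, 0.5, -0.5]
width: 0.0282
grip_force: 8.2
time: 8.83
ee_pos: [0.5163, 0.1933, 0.1303]
eef_rot: [-0.097, 0.995, 0.0, -0.001]
ft_force: [-0.9, 0.5, -0.8]
width: 0.0283
grip_force: 8.2
time: 9.5
ee_pos: [0.5173, 0.1979, 0.0822]
eef_rot: [-0.095, 0.995, 0.0, 0.0]
ft_force: [0.6, -0.1, -0.5]
width: 0.0282
grip_force: 8.2
t 9.5 pos [0.5173 0.1979 0.0822] shift [0.0013 0.0002 0.0022] turn 0.0008 w 0.0282 grip 8.18 xaxis [-0.982 -0.19  -0.001] zaxis [ 0.001  0.    -1.   ] q7 [-0.71  0.32  0.3   1.84 -0.11  1.    1.4 ]
tip [0.57526    0.20906447 0.08821928]
side 271 150 [[272.64224065 173.02312847]]
top 249 198 [[252.64659546 203.11601002]]
```

View pics/c6.png

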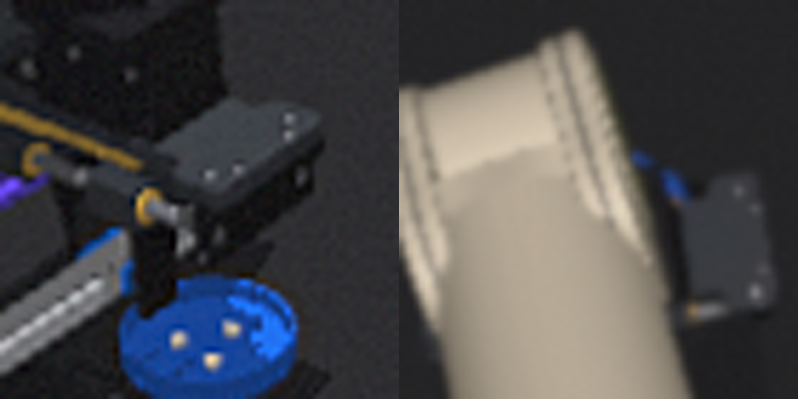

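```bash
P="python3 -m pendant"
$P '[[0,0,0,0.05],[0,0,0,0.1],[0,0,0,0.1],[0,0,0,0.1],[0,0,0,0.1],[0,0,0,0.1],[0,0,0,0.1],[0,0,0,0.1]]'
$P '[[0,0,0,0.1],[0,0,0,0.1],[0,0,0,0.1],[0,0,0,0.1],[0,0,0,0.1],[0,0,0,0.05],[0,0,0,0],[0,0,0,0]]'
python3 - <<'E'
from h import *
s=r.read_state(); M=R.from_quat(s['eef_rot']).as_matrix(); tip=s['ee_pos']-.059*M[:,0]-.006*M[:,2];print('tip',tip,s['width'],s['grip_force'],s['joint_positions'])
c=cam('side'); u,v=proj(c,tip)[0].astype(int); print(u,v)
cv2.imwrite('pics/c7.png',cv2.resize(c['img'][v-35:v+35,u-40:u+40],None,fx=8,fy=8,interpolation=cv2.INTER_CUBIC)[:,:,::-1])
E
```

```text
time: 10.27
ee_pos: [0.5172, 0.198, 0.0821]
eef_rot: [0.278, 0.961, 0.0, 0.0]
ft_force: [0.3, -0.2, -0.3]
width: 0.0278
grip_force: 8.2
time: 10.93
ee_pos: [0.517, 0.1982, 0.0819]
eef_rot: [0.526, 0.851, 0.0, 0.0]
ft_force: [-0.3, 0.1, -2.4]
width: 0.0282
grip_force: 8.2
tip [0.54345011 0.14539272 0.08792313] 0.028235007512208147 8.175303139087191 [-0.88736923  0.33894492  0.51756338  1.84719754 -0.19638218  1.00520345
  0.17564836]
277 164
```

View pics/c7.png

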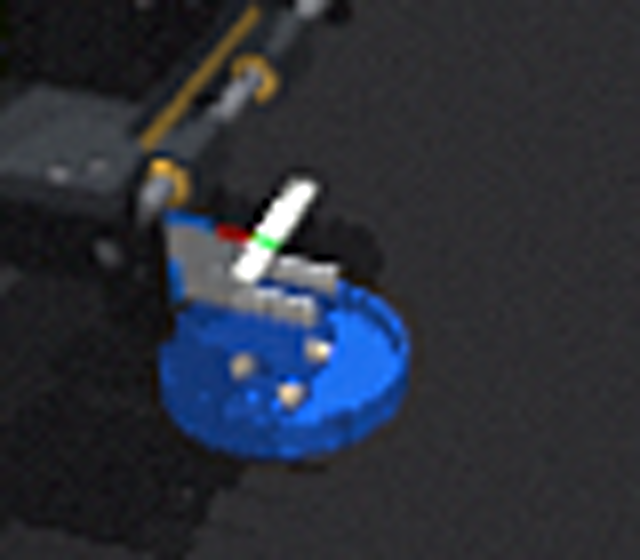

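```bash
P="python3 -m pendant"
$P '[[0.005,0.006,0,0],[0.01,0.012,0,0],[0.01,0.013,0.005,0],[0.01,0.013,0.005,0],[0.006,0.008,0.005,0],[0.002,0.004,0,0],[0,0,0,0],[0,0,0,0]]'
$P '[[0,0,0,0],[0,0,0,0],[0,0,0,0],[0,0,0,0],[0,0,0,0],[0,0,0,0],[0,0,0,0],[0,0,0,0]]'
$P '[[0,0,0,0],[0,0,0,0],[0,0,0,0],[0,0,0,0],[0,0,0,0],[0,0,0,0],[0,0,0,0],[0,0,0,0]]'
python3 - <<'E'
from h import *
s=r.read_state(); M=R.from_quat(s['eef_rot']).as_matrix(); tip=s['ee_pos']-.059*M[:,0]-.006*M[:,2];print('tip',tip,s['width'],s['grip_force'],s['joint_positions'])
c=cam('side'); u,v=proj(c,tip)[0].astype(int); print(u,v)
cv2.imwrite('pics/c8.png',cv2.resize(c['img'][v-35:v+35,u-40:u+40],None,fx=8,fy=8,interpolation=cv2.INTER_CUBIC)[:,:,::-1])
E
```

```text
time: 11.65
ee_pos: [0.5479, 0.2606, 0.0665]
eef_rot: [0.527, 0.85, -0.0, 0.0]
ft_force: [-1.0, -1.1, -0.7]
width: 0.0281
grip_force: 8.2
time: 12.32
ee_pos: [0.5478, 0.2614, 0.0666]
eef_rot: [0.526, 0.85, 0.0, -0.0]
ft_force: [-0.6, 0.8, -1.2]
width: 0.0285
grip_force: 8.2
time: 12.98
ee_pos: [0.5478, 0.2614, 0.0665]
eef_rot: [0.526, 0.85, 0.0, -0.0]
ft_force: [1.2, -0.3, -2.1]
width: 0.028
grip_force: 8.2
tip [0.57412283 0.20854931 0.07253155] 0.028001353562254278 8.175078826698154 [-0.90243005  0.46838355  0.4825606   1.71312101 -0.24831061  1.02111741
  0.12852836]
271 155
```

View pics/c8.png

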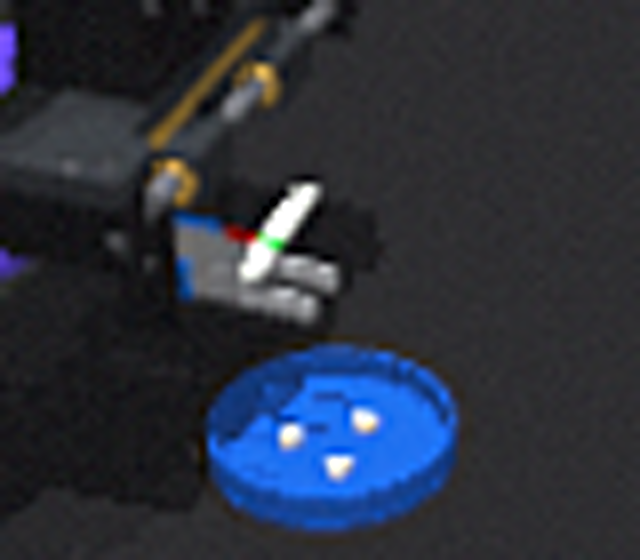

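The red pointer sits on the green band, around (265, 240) in the crop. The tips, around (325, 290), are level above the blue dish, and the hold has been steady for over a second. I'm handing the job in.

```bash
python3 -c "
from bench import r
print(r.close_job())"
```

```text
the job is handed in; nothing more can be done
None
```

I handed the job in with the forceps held level, tips about 7 cm above the bench over the middle of the blue dish and the red pointer on the green band; `close_job` returned no verdict, so I don't know how it was judged.

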